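# Dry-fit the processor cooler on the open test board

### The job

Build the cooler on the test board: lower the copper block, foot down as it lies, between the four corner guides onto the processor, set the heat sink on the block with its fins up, stand the fan squarely on the heat sink, and last fit the white-framed wire guard fully down over the top of the fan. Work in that order, lower each part into place rather than dropping it, and leave the stack square with the board. Do not push the other things on the bench about.

Things in the scene. Friction and masses are not known exactly. Their poses are not given: they have to be found in the camera images.
- test_board: Open mainboard: dark green, 170 mm square, on a 184 mm square aluminium carrier, fixed to the bench. Origin on the bench under the processor's centre; z up, x to the edge with the silver connectors, y to the two long memory sockets. Beyond 45 mm from the centre parts stand up to 45 mm above the bench; nearer there is only the retention frame and parts up to 25 mm above the bench.
- processor_top (a point): Top centre of the silver processor, 21 mm above the bench, axes as the board's. Round it a black frame: four L-shaped corner guides, 43 mm clear between walls square to board x and y, rising to 31 mm above this point, then flared to a 49 mm mouth at 37 mm above it. They cover only the last 4.5 mm of a part's sides: the middle 31 mm is open for fingers down to 1 mm below this point.
- spreader_center (a point): Centre of the copper heat-spreader block, 40 x 40 x 15 mm, 0.19 kg: a 40 mm square slab, 12 mm thick, on a smaller 28 mm square foot, 3 mm high, that stands on the bench and later on the processor. Half-way up (7.5 mm above its underside). z up, x and y square to its sides.
- heat_sink_center (a point): Centre of the bare aluminium heat sink with upright fins, 40 x 40 x 22 mm, 0.075 kg, half-way up (11 mm above its underside). z up, x and y square to its sides.
- fan_center (a point): Centre of the black axial fan, 40 x 40 x 20 mm, 0.04 kg, half-way up (10 mm above its underside). z up, x and y square to its sides.
- guard_center (a point): Centre of the fan guard: square white plastic frame 54 x 54 x 10.5 mm, 0.03 kg, steel wire rings on top, skirt down; half-way up (5.25 mm above its lower edge). Grip it over its 54 mm outer sides. Its skirt hangs 8 mm below the lip that rests on the fan's top, 44 mm clear inside, 50 mm at the lower edge; fully home, the lower edge is 8 mm below the fan's top. x, y square to its sides.
- terminal_center (a point): Centre of a bystander: white six-way terminal strip, 18 x 60 x 16 mm, long along its y, half-way up. Leave it where it is.
- usb_center (a point): Centre of a bystander: green USB stick, 18 x 51 x 8 mm, long along its y, half-way up. Leave it where it is.
Not all that is in view belongs to the job. Leave any green, turquoise or yellow look-alike of the part that bears heat_sink_center alone.

How it is judged:
On the way, in this order (a step that is already met when the one before it is completed fails the run):
1. the copper block is seated on the processor, inside the frame (horizontal distance between spreader_center and processor_top below 0.005 m and z of spreader_center in the frame of processor_top between 0.0045 and 0.0105 m and angle between spreader_center's own z axis and vertical below 0.1 rad and (angle between the x axis of spreader_center and the x axis of processor_top, either way round below 0.15 rad or angle between the x axis of spreader_center and the y axis of processor_top, either way round below 0.15 rad) and linear speed of spreader below 0.03 m/s), for 0.2 s.
2. the heat sink stands on the copper block, inside the frame (horizontal distance between each of spreader_center, heat_sink_center and processor_top below 0.005 m and z of spreader_center in the frame of processor_top between 0.0045 and 0.0105 m and angle between each of spreader_center, heat_sink_center's own z axis and vertical below 0.1 rad and (angle between the x axis of spreader_center and the x axis of processor_top, either way round below 0.15 rad or angle between the x axis of spreader_center and the y axis of processor_top, either way round below 0.15 rad) and z of heat_sink_center in the frame of processor_top between 0.023 and 0.029 m and (angle between the x axis of heat_sink_center and the x axis of processor_top, either way round below 0.15 rad or angle between the x axis of heat_sink_center and the y axis of processor_top, either way round below 0.15 rad) and linear speed of heat_sink below 0.03 m/s), for 0.2 s.
3. the fan stands square on the heat sink (horizontal distance between each of spreader_center, heat_sink_center and processor_top below 0.005 m and z of spreader_center in the frame of processor_top between 0.0045 and 0.0105 m and angle between each of spreader_center, heat_sink_center, fan_center's own z axis and vertical below 0.1 rad and (angle between the x axis of spreader_center and the x axis of processor_top, either way round below 0.15 rad or angle between the x axis of spreader_center and the y axis of processor_top, either way round below 0.15 rad) and z of heat_sink_center in the frame of processor_top between 0.023 and 0.029 m and (angle between the x axis of heat_sink_center and the x axis of processor_top, either way round below 0.15 rad or angle between the x axis of heat_sink_center and the y axis of processor_top, either way round below 0.15 rad) and horizontal distance between fan_center and processor_top below 0.006 m and z of fan_center in the frame of processor_top between 0.044 and 0.05 m and (angle between the x axis of fan_center and the x axis of processor_top, either way round below 0.15 rad or angle between the x axis of fan_center and the y axis of processor_top, either way round below 0.15 rad) and linear speed of fan below 0.03 m/s), for 0.2 s.
4. the guard is fully home over the fan (horizontal distance between each of spreader_center, heat_sink_center and processor_top below 0.005 m and z of spreader_center in the frame of processor_top between 0.0045 and 0.0105 m and angle between each of spreader_center, heat_sink_center, fan_center, guard_center's own z axis and vertical below 0.1 rad and (angle between the x axis of spreader_center and the x axis of processor_top, either way round below 0.15 rad or angle between the x axis of spreader_center and the y axis of processor_top, either way round below 0.15 rad) and z of heat_sink_center in the frame of processor_top between 0.023 and 0.029 m and (angle between the x axis of heat_sink_center and the x axis of processor_top, either way round below 0.15 rad or angle between the x axis of heat_sink_center and the y axis of processor_top, either way round below 0.15 rad) and horizontal distance between fan_center and processor_top below 0.006 m and z of fan_center in the frame of processor_top between 0.044 and 0.05 m and (angle between the x axis of fan_center and the x axis of processor_top, either way round below 0.15 rad or angle between the x axis of fan_center and the y axis of processor_top, either way round below 0.15 rad) and horizontal distance between guard_center and processor_top below 0.008 m and z of guard_center in the frame of processor_top between 0.05125 and 0.05725 m and horizontal distance between guard_center and fan_center below 0.004 m and linear speed of guard below 0.03 m/s), for 0.2 s.
At the end, for the whole second after the job is handed in: On the processor, bottom up: block, heat sink, fan, guard; off its axis at most 5, 5, 6, 8 mm, guard within 4 mm of the fan; each resting on the one below (height within 3 mm), level within 0.1 rad; block, sink, fan square with the board within 0.15 rad (any quarter turn). Released, at rest (horizontal distance between each of spreader_center, heat_sink_center and processor_top below 0.005 m and z of spreader_center in the frame of processor_top between 0.0045 and 0.0105 m and angle between each of spreader_center, heat_sink_center, fan_center, guard_center's own z axis and vertical below 0.1 rad and (angle between the x axis of spreader_center and the x axis of processor_top, either way round below 0.15 rad or angle between the x axis of spreader_center and the y axis of processor_top, either way round below 0.15 rad) and z of heat_sink_center in the frame of processor_top between 0.023 and 0.029 m and (angle between the x axis of heat_sink_center and the x axis of processor_top, either way round below 0.15 rad or angle between the x axis of heat_sink_center and the y axis of processor_top, either way round below 0.15 rad) and horizontal distance between fan_center and processor_top below 0.006 m and z of fan_center in the frame of processor_top between 0.044 and 0.05 m and (angle between the x axis of fan_center and the x axis of processor_top, either way round below 0.15 rad or angle between the x axis of fan_center and the y axis of processor_top, either way round below 0.15 rad) and horizontal distance between guard_center and processor_top below 0.008 m and z of guard_center in the frame of processor_top between 0.05125 and 0.05725 m and horizontal distance between guard_center and fan_center below 0.004 m and linear speed of each of spreader, heat_sink, fan, guard below 0.02 m/s); the robot touches nothing.
It fails at once if a cooler part drops or slams into place (faster than 0.5 m/s within 25 mm of the processor's axis and 90 mm above it) ((linear speed of spreader above 0.5 m/s and horizontal distance between spreader_center and processor_top below 0.025 m and z of spreader_center in the frame of processor_top below 0.09 m) or (linear speed of heat_sink above 0.5 m/s and horizontal distance between heat_sink_center and processor_top below 0.025 m and z of heat_sink_center in the frame of processor_top below 0.09 m) or (linear speed of fan above 0.5 m/s and horizontal distance between fan_center and processor_top below 0.025 m and z of fan_center in the frame of processor_top below 0.09 m) or (linear speed of guard above 0.5 m/s and horizontal distance between guard_center and processor_top below 0.025 m and z of guard_center in the frame of processor_top below 0.09 m)).
It fails at once if the terminal strip is pushed more than 20 mm (distance of terminal_center from where it was at the start of the episode above 0.02 m).
It fails at once if the USB stick is pushed more than 20 mm (distance of usb_center from where it was at the start of the episode above 0.02 m).
It also fails if it takes over 120 s, if anything falls off the work surface, if the arm or the gripper's body presses on something with over 40 N, if the wrist force passes 120 N, or if a joint passes its speed limit or range.

### The arm

A 7-joint arm with a two-finger parallel gripper is mounted at the origin on a cart in front of the work surface, level with it; the furniture and walls round the work are solid. World frame = base frame: x ahead of the robot, y to its left, z up, the work surface at z = 0. Lengths are in m, angles in rad, forces in N, time in s.
With the tool pointing down it reaches from about 0.4 to 0.875 m from the base axis. Payload 19.3 kg.
Tool frame: the origin (TCP) lies on the mounting face of the last link; the fingertips stand 173 mm ahead of it and the grasp point (between the pads) lies 155 mm ahead of it (bot.grip_point_offset is the distance from the TCP to the grasp point, in m); z points along the fingers, y is the line along which they close (so a half turn about z gives the same grasp; the last joint's range is limited). The gripper opens to 85 mm and grips with 20 to 120 N. Pads are 22 mm wide; open, the fingers measure 114 mm over their backs; the gripper's body (76 mm by 85 mm) begins 54 mm behind the grasp point. The pads swing forward as they close: fully open they stand 13 mm farther back than shut.
Start: joints at [-1.378, 0.521, -0.036, 1.599, 0.021, 1.021, -0.113], TCP at [0.162, 0.604, 0.405] pointing down, gripper open.
Joint ranges: [-2.91, 2.91], [-0.3, 2.13], [-1.5, 1.42], [0.17, 2.43], [-1.26, 4.41], [0.16, 1.93], [-2.52, 2.52]. Speed limits (rad/s): [1.89, 1.89, 2.39, 2.39, 3.01, 3.01, 3.01].

### API

Orientations are given as [roll, pitch, yaw] about the fixed x, y, z axes, in that order (R = Rz(yaw) Ry(pitch) Rx(roll)).
In Python, from workcell import bot gives the robot as it stands.
- The arm moves only by the tool arm_command, never from a script. Its argument "deltas" is a list of rows, each a list of 3 entries, a list of its own where there are three numbers: the shift along the tool's x, y, z in cm, then the turn, a rotation vector about the tool's x, y, z in rad, then the finger opening in cm, from 0 to 8.54. In form: [[[tx, ty, tz], [rx, ry, rz], claw], ...]. A call has 1 to 20 rows; each row shifts and turns the commanded pose from where the row before left it, along the tool's axes as they then stand; what a row does not reach is not made up. A row lasts 1/10 s, in which the tool goes at most 50 mm and 8.59 degrees, less where a joint would pass 70% of its speed; a pose out of reach is approached as far as the arm can. A call with a gripper value outside its range is refused whole. The fingers move at their own pace and stop on an object; "newtons" is the grip in N (left out, the last holds). Time passes only in rows, so rows that do not move let the fingers close. It gives the time, the measured TCP pose, the force, the opening and the grip force at its end, in the units of the state.
- bot.observe(): the state, without advancing time (a new reading comes with each control period).
- bot.grab_frame(name): name is "side" or "top" or "wrist"; returns a dict with "frame" (480x640x3 uint8, red, green, blue), "K" (3x3 intrinsics, pixels), "rvec" (rotation vector, rad) and "tvec" (3), from world to camera coordinates, as OpenCV has them; the wrist camera has in their place "T_tool_cam" (4x4, takes a point from camera to tool coordinates, whose origin is the TCP and whose axes are the flange's). Camera axes: x right, y down, z forward; pixel columns grow to the right and rows downward; lengths in m; the calibration is good to about 2 mm. A picture is of the moment at which its call begins: read the wrist's pose just before it. There is no depth.
- bot.job_done(): hands the job in; it is judged then, once.
Trained networks look in a picture, given as the dict that the camera call returned (one of the last four; its "shot" number tells which), for a name from the list of things; names that differ only in an ending like _2 or _b are one class to them, and where a whole thing is asked for, a point or a joint stands for the part that bears it (a point fixed in the world has none). Each returns a list of dicts, best first, with "p" (0 to 1); they miss things now and then, are a little off and sometimes report something else, mostly with a low value. They report only what shows in the picture. A call takes as long as a camera call. They do not tell look-alikes from the thing itself.
- bot.find_in(name, picture): "rect" ([left, top, width, height] in pixels, round what is visible of it).
- bot.mark_of(name, picture): "at" ([column, row] in pixels: a listed point, or the origin of a listed thing).
The state is a dict: "clock": time; "qpos": joint angles; "qd": joint speeds; "joint_efforts": joint torques, N m; "position": TCP position; "tool_rot": TCP orientation; "force": force on the tool from outside, world axes, zero at the start; "moment": the same for the moment, N m; "grip_width": finger opening in m; "finger_force": force on a finger pad.
Only numpy, scipy, OpenCV 4.12 (cv2) and the standard library are available. Lean on these libraries where they do the work, as an engineer would, in place of code of your own. Each camera call takes 0.05 s, during which the arm holds its last target. There are 200 camera calls.

## Working session

There is one attempt and no reset: what is moved stays moved. The work goes in short steps, Python scripts to look and compute and a tool call to move; the robot and the scene stay as the last step left them, time stands still between calls to the robot, and variables do not carry over. Pictures are saved under pics/ and viewed, at most 14 in all, crops included, and the job is handed in when it is done.

Besides the shell and the picture viewer there is one more tool, called after ">>>" by a JSON object that holds its "op" and its "data". arm_command: Moves the arm, as the interface text tells. Its arguments: {"type":"object","properties":{"deltas":{"type":"array","items":{"type":"array"}},"newtons":{"type":"number"}},"required":["deltas"]}

```bash
mkdir -p pics; cat > h.py <<'E'
import numpy as np, cv2
from scipy.spatial.transform import Rotation as R
from workcell import bot
def cam(f, tool=None):
    """returns Rwc(cam->world), cam origin"""
    if 'rvec' in f:
        r=cv2.Rodrigues(np.array(f['rvec'],float))[0]; return r.T, -r.T@np.array(f['tvec'],float).ravel()
    s=tool; Rt=R.from_euler('xyz',s['tool_rot']).as_matrix(); T=np.array(f['T_tool_cam'])
    return Rt@T[:3,:3], Rt@T[:3,3]+np.array(s['position'])
def ray(f,px,z,tool=None):
    r,o=cam(f,tool); d=r@np.linalg.inv(np.array(f['K']))@np.array([px[0],px[1],1.]); return o+d*(z-o[2])/d[2]
def proj(f,P,tool=None):
    r,o=cam(f,tool); c=(np.atleast_2d(P)-o)@r; u=c@np.array(f['K']).T; return u[:,:2]/u[:,2:]
def shot(n):
    s=bot.observe(); f=bot.grab_frame(n); return f,s
def save(f,name): cv2.imwrite('pics/'+name,cv2.cvtColor(f['frame'],cv2.COLOR_RGB2BGR))
E
python3 - <<'E'
from h import *
s=bot.observe(); print(s['position'],s['tool_rot'],bot.grip_point_offset)
Z=dict(test_board=0,processor_top=.021,spreader_center=.0075,heat_sink_center=.011,fan_center=.01,guard_center=.00525,terminal_center=.008,usb_center=.004)
for n in('top','side'):
    f,s=shot(n); save(f,n+'0.png'); print(n,cam(f)[1].round(3))
    for k,z in Z.items():
        for d in bot.mark_of(k,f)[:3]: print(k,round(d['p'],2),np.round(d['at'],1),ray(f,d['at'],z)[:2].round(4))
E
```

```text
[0.16233445 0.60339807 0.40409326] [-3.14040958e+00  1.02676642e-04  2.87884269e+00] 0.1547
top [0.329 0.066 1.177]
processor_top 0.56 [316.4 251.8] [0.5073 0.0416]
spreader_center 0.64 [174.2 206. ] [0.6121 0.3371]
heat_sink_center 0.83 [181.2 283. ] [0.4498 0.3183]
heat_sink_center 0.8 [231.  279.1] [0.4558 0.217 ]
heat_sink_center 0.58 [223.2 219.9] [0.5797 0.2339]
fan_center 0.81 [433.7 280. ] [ 0.4459 -0.1979]
guard_center 0.85 [477.8 186.1] [ 0.6444 -0.3049]
terminal_center 0.65 [176.7 244.8] [0.5294 0.3299]
usb_center 0.65 [435.4 231.6] [ 0.5479 -0.2089]
side [ 0.151 -1.195  0.676]
test_board 0.93 [315.3 245.7] [0.5136 0.0423]
test_board 0.49 [318.  295.1] [ 0.4493 -0.1913]
processor_top 0.97 [312.3 235.7] [0.5114 0.0618]
processor_top 0.3 [412.5 304.2] [ 0.6214 -0.3206]
spreader_center 0.42 [315.1 195.5] [0.6096 0.3614]
heat_sink_center 0.71 [267.6 207.8] [0.4419 0.3067]
heat_sink_center 0.64 [280.7 220.6] [0.4581 0.2039]
heat_sink_center 0.61 [316.8 210. ] [0.579  0.2422]
fan_center 0.78 [313.2 293.9] [ 0.4361 -0.198 ]
guard_center 0.42 [411.5 302.8] [ 0.633  -0.2939]
```

```bash
python3 - <<'E'
import cv2
a=cv2.imread('pics/top0.png')[140:340,130:530]; cv2.imwrite('pics/top0c.png',cv2.resize(a,(800,400),interpolation=cv2.INTER_CUBIC))
E
```

```text
(no output)
```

View pics/top0c.png

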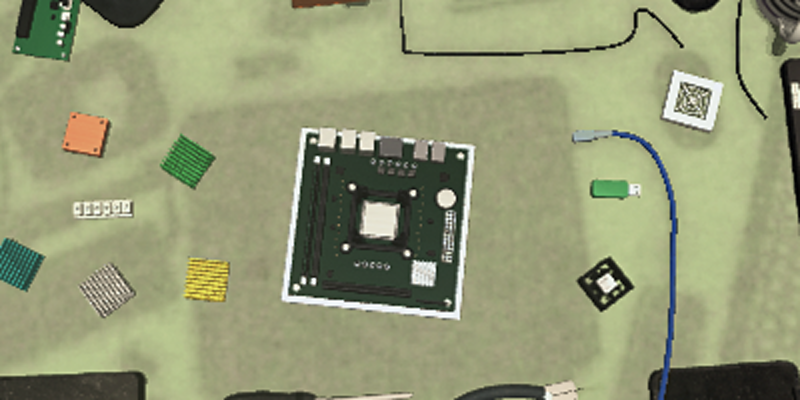

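The copper block is at about (173,207), the grey heat sink at (183,285) among green, turquoise and yellow copies. The fan is at (433,280), the guard at (477,187), and the board in the middle, turned slightly clockwise. Next I look from close by with the wrist camera.

```bash
cat >> h.py <<'E'
def plan(x,y,z,yaw,step=4.0,s=None):
    s=s or bot.observe(); Rc=R.from_euler('xyz',s['tool_rot']); d=Rc.inv().apply(np.array([x,y,z])-s['position'])*100
    best=min((( Rc.inv()*R.from_euler('xyz',[np.pi,0,yaw+k*np.pi/2])).as_rotvec() for k in range(4)),key=np.linalg.norm) if yaw is not None else np.zeros(3)
    n=max(1,int(np.ceil(np.linalg.norm(d)/step))); m=int(np.ceil(np.linalg.norm(best)/.13))
    print('pos',s['position'].round(4),'yaw',round(s['tool_rot'][2],3),'q7',round(s['qpos'][6],2),'clk',round(s['clock'],1),'w',s['grip_width'])
    print('total',d.round(2),n,'rows of',(d/n).round(2),'| rot total',best.round(3),m,'rows of',(best/max(m,1)).round(3))
E
python3 - <<'E'
from h import *
f,s=shot('wrist'); print(np.array(f['T_tool_cam']).round(3),np.array(f['K']).round(0))
plan(.565,.30,.40,np.pi/2)
E
```

```text
[[ 0.    -0.947 -0.32   0.082]
 [ 1.     0.    -0.     0.   ]
 [ 0.    -0.32   0.947  0.03 ]
 [ 0.     0.     0.     1.   ]] [[383.   0. 325.]
 [  0. 383. 236.]
 [  0.   0.   1.]]
pos [0.1624 0.6035 0.4047] yaw 2.879 q7 -0.11 clk 0.9 w 0.08544029652905022
total [-46.77 -18.85   0.47] 13 rows of [-3.6  -1.45  0.04] | rot total [-0.     0.    -0.263] 3 rows of [-0.     0.    -0.088]
```

>>> {"op": "arm_command", "data": {"deltas": [[[-3.6,-1.45,0],[0,0,0],8.5],[[-3.6,-1.45,0],[0,0,0],8.5],[[-3.6,-1.45,0],[0,0,0],8.5],[[-3.6,-1.45,0],[0,0,0],8.5],[[-3.6,-1.45,0],[0,0,0],8.5],[[-3.6,-1.45,0],[0,0,0],8.5],[[-3.6,-1.45,0],[0,0,0],8.5],[[-3.6,-1.45,0],[0,0,0],8.5],[[-3.6,-1.45,0],[0,0,0],8.5],[[-3.6,-1.45,0],[0,0,0],8.5],[[-3.6,-1.45,0],[0,0,0],8.5],[[-3.6,-1.45,0],[0,0,0],8.5],[[-3.6,-1.45,0],[0,0,0],8.5],[[0,0,0],[0,0,0],8.5],[[0,0,0],[0,0,0],8.5],[[0,0,0],[0,0,0],8.5]]}}

```text
clock: 2.55
position: [0.5647, 0.3007, 0.4047]
tool_rot: [3.141, -0.001, 2.88]
force: [-1.1, 0.0, 0.3]
grip_width: 0.0853
finger_force: 0.0
```

```bash
python3 - <<'E'
from h import *
f,s=shot('wrist'); save(f,'w1.png'); plan(.565,.3,.4,None)
for k,z in dict(processor_top=.021,spreader_center=.0075,heat_sink_center=.011).items():
    for d in bot.mark_of(k,f)[:4]: print(k,round(d['p'],2),np.round(d['at'],1),ray(f,d['at'],z,s)[:2].round(4))
E
```

```text
pos [0.5646 0.3009 0.4047] yaw 2.88 q7 0.75 clk 2.6 w 0.08555649115969884
total [-0.06 -0.07  0.47] 1 rows of [-0.06 -0.07  0.47] | rot total [0. 0. 0.] 0 rows of [0. 0. 0.]
processor_top 0.61 [ 43.3 214.9] [0.5097 0.0366]
heat_sink_center 0.73 [307.2  65.6] [0.448  0.3159]
heat_sink_center 0.63 [415.9  71.2] [0.4769 0.4065]
heat_sink_center 0.56 [263.4 228.1] [0.5793 0.2334]
```

View pics/w1.png

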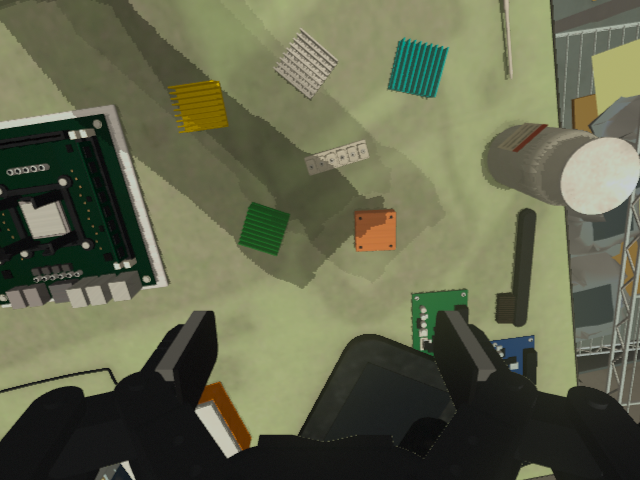

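The block is at (375,231), nearly square with the tool and clear on both sides along the finger line. The grey sink is at (306,64).

```bash
cat >> h.py <<'E'
def rect(f,s,mask,px,z,name=None):
    """contour nearest px -> world min-area rect on plane z: centre, size, yaw(mod 90deg)"""
    mask=cv2.morphologyEx(mask.astype(np.uint8),cv2.MORPH_CLOSE,np.ones((5,5)))
    cs=[c for c in cv2.findContours(mask,cv2.RETR_EXTERNAL,cv2.CHAIN_APPROX_NONE)[0] if cv2.contourArea(c)>150]
    c=max(cs,key=lambda c:cv2.pointPolygonTest(c,tuple(map(float,px)),True))
    W=np.array([ray(f,p[0],z,s)[:2] for p in c],np.float32)
    (x,y),wh,a=cv2.minAreaRect(W*1000); a=np.deg2rad(a); a=(a+np.pi/4)%(np.pi/2)-np.pi/4
    print('rect',round(x/1000,4),round(y/1000,4),np.round(wh,1),'yaw mod90',round(a,3)); return x/1000,y/1000,a
def hsv(f): return cv2.cvtColor(f['frame'],cv2.COLOR_RGB2HSV).astype(int)
E
python3 - <<'E'
from h import *
f,s=shot('wrist'); h=hsv(f); print(h[231,375],h[64,306],h[64,330],h[40,340])
m=(h[...,0]<15)&(h[...,1]>90)&(h[...,2]>60)
x,y,a=rect(f,s,m,(375,231),.015)
plan(x,y,.30,a); plan(x,y,.177,a)
# board: carrier silver corners
for px,z in(((111,106),.0),((166,286),.0)): print(ray(f,px,z,s).round(4))
for p in ((375,231),):print(ray(f,p,.015,s))
E
```

```text
[ 13 172 190] [ 22  40 184] [ 23  50 102] [ 31  64 143]
rect 0.6088 0.3398 [39.9 41.8] yaw mod90 -0.215
pos [0.5649 0.3005 0.4048] yaw 2.88 q7 0.75 clk 2.8 w 0.08476643555819562
total [-3.22  4.93 10.49] 4 rows of [-0.81  1.23  2.62] | rot total [ 0.     0.    -0.047] 1 rows of [ 0.     0.    -0.047]
pos [0.5649 0.3005 0.4048] yaw 2.88 q7 0.75 clk 2.8 w 0.08476643555819562
total [-3.22  4.93 22.79] 6 rows of [-0.54  0.82  3.8 ] | rot total [ 0.     0.    -0.047] 1 rows of [ 0.     0.    -0.047]
[0.4332 0.1307 0.    ]
[0.6177 0.1087 0.    ]
[0.6098945 0.339617  0.015    ]
```

>>> {"op": "arm_command", "data": {"deltas": [[[-0.8,1.23,2.6],[0,0,-0.047],6.5],[[-0.8,1.23,2.6],[0,0,0],6.5],[[-0.8,1.23,2.6],[0,0,0],6.5],[[-0.8,1.23,2.6],[0,0,0],6.5],[[0,0,2],[0,0,0],6.5],[[0,0,2],[0,0,0],6.5],[[0,0,0],[0,0,0],6.5],[[0,0,0],[0,0,0],6.5]]}}

```text
clock: 3.6
position: [0.6076, 0.3408, 0.2612]
tool_rot: [-3.142, -0.0, 2.926]
force: [-0.4, 0.6, 0.9]
grip_width: 0.0647
finger_force: 0.0
```

```bash
python3 - <<'E'
from h import *
f,s=shot('wrist'); h=hsv(f); save(f,'w2.png')
m=(h[...,0]<15)&(h[...,1]>90)&(h[...,2]>60)
x,y,a=rect(f,s,m,proj(f,[.609,.339,.015],s)[0],.015)
plan(x,y,.177,a)
for d in bot.mark_of('spreader_center',f)[:1]: print(d,ray(f,d['at'],.0075,s))
E
```

```text
rect 0.6089 0.3401 [39.8 42. ] yaw mod90 -0.215
pos [0.6078 0.3409 0.2619] yaw 2.926 q7 0.78 clk 3.6 w 0.06490430467822042
total [-0.12 -0.05  8.49] 3 rows of [-0.04 -0.02  2.83] | rot total [ 0.001  0.001 -0.   ] 1 rows of [ 0.001  0.001 -0.   ]
{'at': [318.9, 255.1], 'p': 0.78} [0.61209523 0.33588295 0.0075    ]
```

View pics/w2.png

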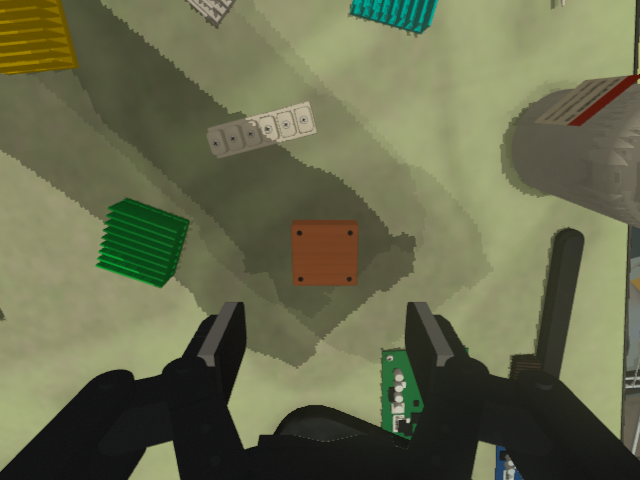

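The block is square in the view, centred at (325,253) and in line with the fingers. I'll descend and grip.

>>> {"op": "arm_command", "data": {"deltas": [[[-0.1,0,2.5],[0,0,0],6.5],[[0,0,2.5],[0,0,0],6.5],[[0,0,2],[0,0,0],6.5],[[0,0,1],[0,0,0],6.5],[[0,0,0.5],[0,0,0],6.5],[[0,0,0],[0,0,0],6.5],[[0,0,0],[0,0,0],6.5],[[0,0,0],[0,0,0],3],[[0,0,0],[0,0,0],3],[[0,0,0],[0,0,0],3],[[0,0,0],[0,0,0],3],[[0,0,0],[0,0,0],3],[[0,0,0],[0,0,0],3]], "newtons": 50}}

```text
clock: 5.0
position: [0.6088, 0.3405, 0.1768]
tool_rot: [3.141, 0.001, 2.926]
force: [-2.2, -0.7, 8.8]
grip_width: 0.0385
finger_force: 50.3
```

>>> {"op": "arm_command", "data": {"deltas": [[[0,0,-1],[0,0,0],3],[[0,0,-2],[0,0,0],3],[[0,0,-4],[0,0,0],3],[[0,0,-4],[0,0,0],3],[[0,0,-4],[0,0,0],3],[[0,0,-4],[0,0,0],3],[[0,0,0],[0,0,0],3]]}}

```text
clock: 5.7
position: [0.6095, 0.3406, 0.3725]
tool_rot: [3.135, 0.006, 2.925]
force: [0.3, 0.3, -1.2]
grip_width: 0.0387
finger_force: 51.2
```

```bash
python3 - <<'E'
from h import *
plan(.509,.0390,.366,-.075)
E
```

```text
pos [0.6095 0.3406 0.3725] yaw 2.925 q7 0.78 clk 5.7 w 0.03866198681267943
total [  3.34 -31.62   0.43] 8 rows of [ 0.42 -3.95  0.05] | rot total [ 0.006  0.007 -0.141] 2 rows of [ 0.003  0.003 -0.071]
```

>>> {"op": "arm_command", "data": {"deltas": [[[0.42,-3.95,0],[0,0,0],3],[[0.42,-3.95,0],[0,0,0],3],[[0.42,-3.95,0],[0,0,0],3],[[0.42,-3.95,0],[0,0,0],3],[[0.42,-3.95,0],[0,0,0],3],[[0.42,-3.95,0],[0,0,0],3],[[0.42,-3.95,0],[0,0,0],3],[[0.42,-3.95,0],[0,0,0],3],[[0,0,0],[0,0,-0.07],3],[[0,0,0],[0,0,-0.07],3],[[0,0,0],[0,0,0],3],[[0,0,0],[0,0,0],3],[[0,0,0],[0,0,0],3]]}}

```text
clock: 7.0
position: [0.508, 0.0391, 0.3657]
tool_rot: [-3.142, -0.0, 3.064]
force: [-0.2, 0.6, -1.5]
grip_width: 0.0386
finger_force: 51.2
```

```bash
python3 - <<'E'
from h import *
f,s=shot('wrist'); save(f,'w3.png'); plan(.509,.039,.366,-.075)
for d in bot.mark_of('processor_top',f)[:2]: print(d,ray(f,d['at'],.021,s).round(4))
E
```

```text
pos [0.5081 0.0391 0.3657] yaw 3.065 q7 1.31 clk 7.0 w 0.03834988600358473
total [-0.09 -0.   -0.03] 1 rows of [-0.09 -0.   -0.03] | rot total [-0.    -0.    -0.002] 1 rows of [-0.    -0.    -0.002]
{'at': [321.4, 217.3], 'p': 0.77} [0.5144 0.0354 0.021 ]
{'at': [321.8, 205.8], 'p': 0.23} [0.5044 0.0366 0.021 ]
```

View pics/w3.png

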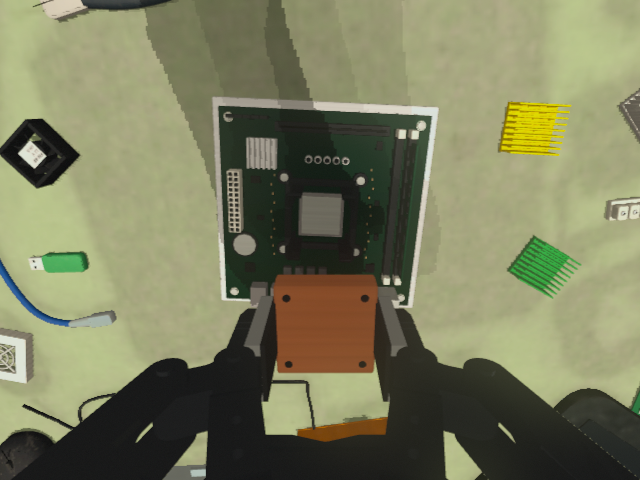

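The processor shows at about (321,215) in its frame. The carrier corners are at (213,98), (438,109) and (222,299), and the block hangs level in the fingers.

```bash
python3 - <<'E'
from h import *
f,s=shot('wrist'); h=hsv(f); print(h[215,321],h[215,295],h[195,321])
m=(h[...,1]<60)&(h[...,2]>110); mm=np.zeros_like(m); mm[188:242,295:348]=m[188:242,295:348]
x,y,a=rect(f,s,mm,(321,215),.021)
for z in (.0,.01):
    W=[ray(f,p,z,s)[:2] for p in((213,98),(438,109),(222,299))]; print(z,W,np.linalg.norm(W[1]-W[0]),((W[1]+W[2])/2).round(4), np.arctan2(*(W[2]-W[0])[::-1]),np.arctan2(*(W[1]-W[0])[::-1])-np.pi/2)
for n in('top',):
    t,_=shot(n); h=hsv(t); m=(h[...,1]<60)&(h[...,2]>150); mm=np.zeros_like(m); mm[238:265,303:332]=m[238:265,303:332]
    rect(t,None,mm,(318,250),.021)
r,o=cam(f,s); 
E
```

```text
[ 26  33 109] [60 77 30] [20 37 83]Traceback (most recent call last):
  File "<stdin>", line 4, in <module>
  File "h.py", line 27, in rect
    c=max(cs,key=lambda c:cv2.pointPolygonTest(c,tuple(map(float,px)),True))
ValueError: max() iterable argument is empty
```

```bash
python3 - <<'E'
from h import *
f,s=shot('wrist'); h=hsv(f)
m=(h[...,1]<70)&(h[...,2]>65); mm=np.zeros_like(m); mm[186:242,293:350]=m[186:242,293:350]
x,y,a=rect(f,s,mm,(321,215),.021)
for z in (.0,.01):
    W=[ray(f,p,z,s)[:2] for p in((213,98),(438,109),(222,299))]; print(z,np.round(W,4).tolist(),np.linalg.norm(W[1]-W[0]),((W[1]+W[2])/2).round(4), np.arctan2(*(W[2]-W[0])[::-1]),np.arctan2(*(W[1]-W[0])[::-1])-np.pi/2)
for p in((284,178),(361,181),(283,249),(355,252)): print(ray(f,p,.03,s).round(4))
E
```

```text
rect 0.512 0.0351 [37.3 37.5] yaw mod90 -0.122
0.0 [[0.4119, -0.0462], [0.4346, 0.1387], [0.5957, -0.0688]] 0.1863739802042501 [0.5151 0.035 ] -0.12216928753639002 -0.12217578086730985
0.01 [[0.4123, -0.0435], [0.4343, 0.136], [0.5906, -0.0654]] 0.1808135528248595 [0.5125 0.0353] -0.12216928753639 -0.1221757808673094
[0.4771 0.0084 0.03  ]
[0.4842 0.0698 0.03  ]
[0.5373 0.0009 0.03  ]
[0.5447 0.0619 0.03  ]
```

```bash
python3 - <<'E'
from h import *
plan(.5125,.0351,.246,-.122)
E
```

```text
pos [0.5081 0.0391 0.3657] yaw 3.065 q7 1.31 clk 7.2 w 0.03832450132902938
total [-0.47 -0.36 11.97] 3 rows of [-0.16 -0.12  3.99] | rot total [-0.    -0.     0.046] 1 rows of [-0.    -0.     0.046]
```

>>> {"op": "arm_command", "data": {"deltas": [[[-0.47,-0.36,0],[0,0,0.046],3],[[0,0,3],[0,0,0],3],[[0,0,3],[0,0,0],3],[[0,0,3],[0,0,0],3],[[0,0,2],[0,0,0],3],[[0,0,1],[0,0,0],3],[[0,0,0],[0,0,0],3],[[0,0,0],[0,0,0],3]]}}

```text
clock: 8.0
position: [0.5128, 0.035, 0.2464]
tool_rot: [3.141, 0.001, 3.02]
force: [0.4, -0.9, -1.9]
grip_width: 0.0384
finger_force: 51.2
```

```bash
python3 - <<'E'
from h import *
f,s=shot('wrist'); save(f,'w4.png'); plan(.5125,.0351,.198,-.122)
a,_=shot('side'); c=a['frame'][170:290,230:390]; cv2.imwrite('pics/s4.png',cv2.resize(c[...,::-1],(800,600),interpolation=cv2.INTER_CUBIC))
E
```

```text
pos [0.5129 0.035  0.2467] yaw 3.02 q7 1.29 clk 8.1 w 0.03858647614875084
total [0.05 0.01 4.87] 2 rows of [0.02 0.   2.43] | rot total [ 0.     0.001 -0.   ] 1 rows of [ 0.     0.001 -0.   ]
```

View pics/w4.png

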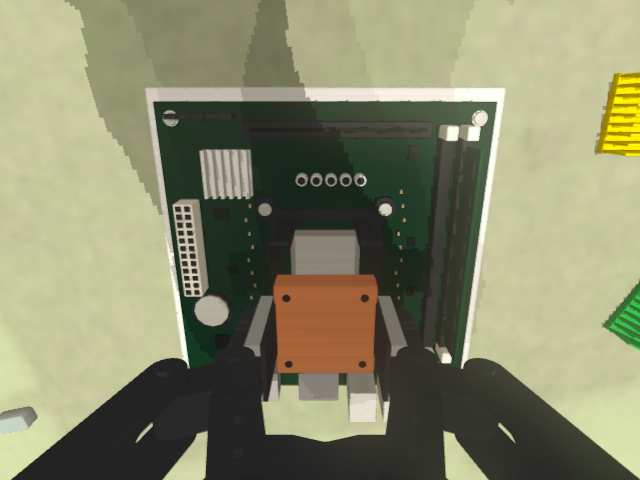

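View pics/s4.png

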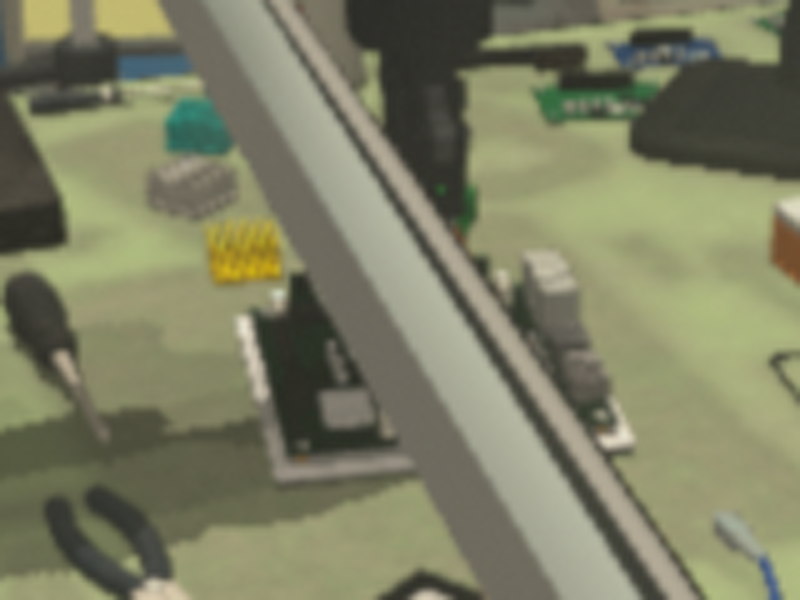

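The block is centred over the processor laterally, both at column 325. The side view is blocked by the robot's own link. I'll lower it slowly into the frame.

>>> {"op": "arm_command", "data": {"deltas": [[[0,0,0.6],[0,0,0],3],[[0,0,0.6],[0,0,0],3],[[0,0,0.6],[0,0,0],3],[[0,0,0.6],[0,0,0],3],[[0,0,0.6],[0,0,0],3],[[0,0,0],[0,0,0],3],[[0,0,0],[0,0,0],3]]}}

```text
clock: 8.8
position: [0.5125, 0.035, 0.2155]
tool_rot: [-3.141, -0.0, 3.02]
force: [0.8, -0.5, -1.6]
grip_width: 0.0387
finger_force: 51.2
```

Free so far, so I continue.

>>> {"op": "arm_command", "data": {"deltas": [[[0,0,0.4],[0,0,0],3],[[0,0,0.4],[0,0,0],3],[[0,0,0.4],[0,0,0],3],[[0,0,0.3],[0,0,0],3],[[0,0,0],[0,0,0],3],[[0,0,0],[0,0,0],3]]}}

```text
clock: 9.4
position: [0.5125, 0.035, 0.2007]
tool_rot: [-3.142, -0.0, 3.02]
force: [0.3, -0.4, -1.3]
grip_width: 0.0385
finger_force: 51.3
```

>>> {"op": "arm_command", "data": {"deltas": [[[0,0,0.15],[0,0,0],3],[[0,0,0.1],[0,0,0],3],[[0,0,0.05],[0,0,0],3],[[0,0,0],[0,0,0],3],[[0,0,0],[0,0,0],3]]}}

```text
clock: 9.9
position: [0.5125, 0.035, 0.1977]
tool_rot: [3.142, 0.0, 3.02]
force: [-0.0, -0.2, -1.4]
grip_width: 0.0386
finger_force: 51.3
```

>>> {"op": "arm_command", "data": {"deltas": [[[0,0,0.05],[0,0,0],3],[[0,0,0.05],[0,0,0],3],[[0,0,0],[0,0,0],3]]}}

```text
clock: 10.2
position: [0.5125, 0.035, 0.1976]
tool_rot: [3.141, 0.0, 3.02]
force: [-6.9, -0.8, 24.7]
grip_width: 0.0384
finger_force: 54.1
```

>>> {"op": "arm_command", "data": {"deltas": [[[0,0,-0.08],[0,0,0],3],[[0,0,0],[0,0,0],5],[[0,0,0],[0,0,0],5],[[0,0,0],[0,0,0],5],[[0,0,-0.5],[0,0,0],5],[[0,0,-1.5],[0,0,0],5],[[0,0,-3],[0,0,0],5],[[0,0,-4],[0,0,0],5],[[0,0,-4],[0,0,0],5],[[0,0,-4],[0,0,0],5],[[0,0,0],[0,0,0],5],[[0,0,0],[0,0,0],5]]}}

```text
clock: 11.4
position: [0.5124, 0.035, 0.3684]
tool_rot: [3.141, 0.002, 3.02]
force: [0.4, -0.0, -0.5]
grip_width: 0.0501
finger_force: 0.0
```

```bash
python3 - <<'E'
from h import *
f,s=shot('wrist'); save(f,'w5.png'); h=hsv(f)
m=(h[...,0]<15)&(h[...,1]>90)&(h[...,2]>40)
rect(f,s,m,proj(f,[.5125,.035,.036],s)[0],.036)
plan(.45,.315,.35,None)
E
```

```text
rect 0.513 0.0347 [40.7 42.2] yaw mod90 -0.122
pos [0.5122 0.035  0.3674] yaw 3.02 q7 1.28 clk 11.4 w 0.05007751646260449
total [ 9.58 27.04  1.74] 8 rows of [1.2  3.38 0.22] | rot total [0. 0. 0.] 0 rows of [0. 0. 0.]
```

View pics/w5.png

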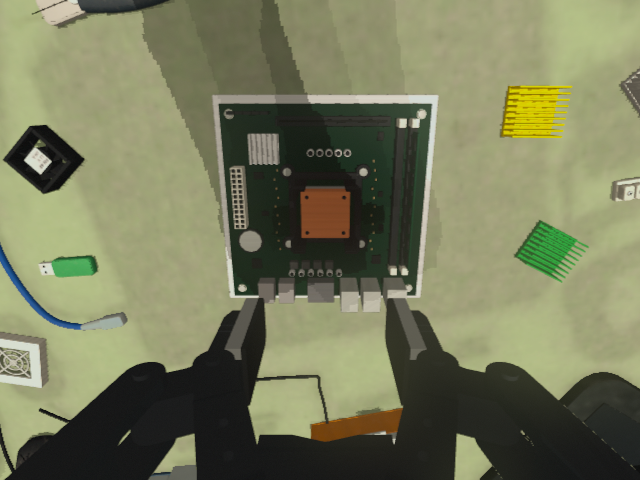

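The block is seated square in the frame, centred at (326,213). Next is the grey heat sink.

>>> {"op": "arm_command", "data": {"deltas": [[[1.2,3.38,0.2],[0,0,0],6.5],[[1.2,3.38,0.2],[0,0,0],6.5],[[1.2,3.38,0.2],[0,0,0],6.5],[[1.2,3.38,0.2],[0,0,0],6.5],[[1.2,3.38,0.2],[0,0,0],6.5],[[1.2,3.38,0.2],[0,0,0],6.5],[[1.2,3.38,0.2],[0,0,0],6.5],[[1.2,3.38,0.2],[0,0,0],6.5],[[0,0,3],[0,0,0],6.5],[[0,0,0],[0,0,0],6.5],[[0,0,0],[0,0,0],6.5]]}}

```text
clock: 12.55
position: [0.4501, 0.3143, 0.3208]
tool_rot: [-3.139, -0.002, 3.019]
force: [0.0, 1.0, 0.3]
grip_width: 0.0651
finger_force: 0.0
```

```bash
python3 - <<'E'
from h import *
f,s=shot('wrist'); save(f,'w6.png'); plan(.45,.315,.35,None)
for d in bot.mark_of('heat_sink_center',f)[:3]: print(round(d['p'],2),np.round(d['at']),ray(f,d['at'],.011,s).round(4))
E
```

```text
pos [0.4504 0.3143 0.3216] yaw 3.019 q7 0.72 clk 12.6 w 0.06479812650426751
total [ 0.05  0.06 -2.84] 1 rows of [ 0.05  0.06 -2.84] | rot total [0. 0. 0.] 0 rows of [0. 0. 0.]
0.89 [254. 374.] [0.5808 0.2344 0.011 ]
0.87 [448. 240.] [0.4756 0.4059 0.011 ]
0.86 [325. 214.] [0.4434 0.3143 0.011 ]
```

View pics/w6.png

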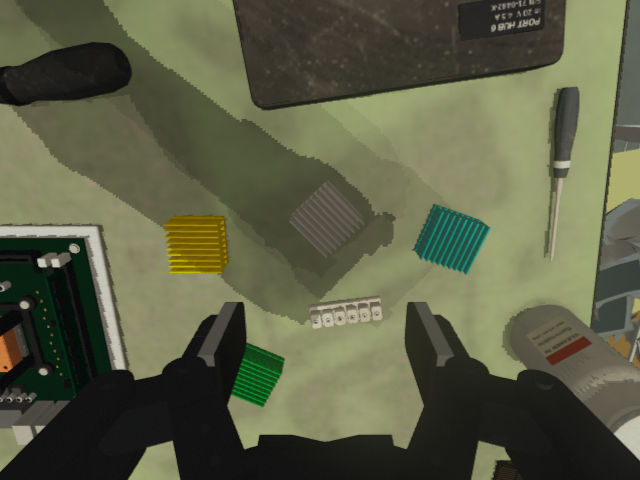

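```bash
cat >> h.py <<'E'
def gc(f,box):
    x,y,w,h=map(int,box); m=np.zeros(f['frame'].shape[:2],np.uint8)
    cv2.grabCut(f['frame'][...,::-1].copy(),m,(x,y,w,h),np.zeros((1,65)),np.zeros((1,65)),6,cv2.GC_INIT_WITH_RECT)
    return (m==1)|(m==3)
E
python3 - <<'E'
from h import *
f,s=shot('wrist'); h=hsv(f); print(h[218,326],h[230,300],h[175,300],h[260,340], h[200,380])
m=gc(f,(280,172,93,93)); x,y,a=rect(f,s,m,(326,218),.022)
m2=(h[...,0]<28)&(h[...,1]<75); m2[:170]=0;m2[268:]=0;m2[:,:280]=0;m2[:,375:]=0; rect(f,s,m2,(326,218),.022)
C=[ray(f,p,.022,s)[:2].round(4).tolist() for p in((326,181),(363,218),(325,257),(290,218))]; print(C,np.mean(C,0))
plan(x,y,.25,a)
E
```

```text
[22 46 84] [ 23  43 101] [34 80 80] [31 70 84] [ 29  64 119]
rect 0.4467 0.3155 [69.3 70.1] yaw mod90 -0.123
rect 0.4468 0.3183 [53.3 45. ] yaw mod90 0.643
[[0.4183, 0.3189], [0.4486, 0.3425], [0.4757, 0.3111], [0.4421, 0.2894]] [0.446175 0.315475]
pos [0.4506 0.3144 0.3223] yaw 3.018 q7 0.72 clk 12.7 w 0.06492057937408277
total [0.4  0.06 7.23] 2 rows of [0.2  0.03 3.61] | rot total [ 0.     0.001 -0.   ] 1 rows of [ 0.     0.001 -0.   ]
```

The grey sink is at (326,218), diagonal to the tool, with fins running "\". I'll turn to about 0.643 rad and come lower.

>>> {"op": "arm_command", "data": {"deltas": [[[0.4,0.1,2],[0,0,0],6.5],[[0,0,2],[0,0,0.134],6.5],[[0,0,2],[0,0,0.134],6.5],[[0,0,0],[0,0,0.134],6.5],[[0,0,0],[0,0,0.134],6.5],[[0,0,0],[0,0,0.134],6.5],[[0,0,0],[0,0,0.134],6.5],[[0,0,0],[0,0,0],6.5],[[0,0,0],[0,0,0],6.5],[[0,0,0],[0,0,0],6.5]]}}

```text
clock: 13.7
position: [0.4464, 0.3164, 0.2618]
tool_rot: [3.141, -0.0, 2.219]
force: [0.6, -0.6, -0.0]
grip_width: 0.0648
finger_force: 0.0
```

```bash
python3 - <<'E'
from h import *
f,s=shot('wrist'); save(f,'w7.png'); h=hsv(f)
p=proj(f,[.4465,.3155,.022],s)[0]; print(p)
m=(h[...,0]<28)&(h[...,1]<75); y,x=np.indices(m.shape); m&=(abs(x-p[0])<55)&(abs(y-p[1])<55); 
x,y,a=rect(f,s,m,p,.022); plan(x,y,.177,a)
d=bot.mark_of('heat_sink_center',f)
for d in d[:2]: print(d['p'],d['at'],ray(f,d['at'],.011,s).round(4))
cv2.imwrite('pics/w7.png',f['frame'][100:400,125:525,::-1])
E
```

```text
[324.04366677 256.45875122]
rect 0.4454 0.3172 [42.3 45.2] yaw mod90 0.648
pos [0.4464 0.3164 0.2617] yaw 2.218 q7 0.1 clk 13.8 w 0.06527491022072207
total [ 0.13 -0.03  8.47] 3 rows of [ 0.04 -0.01  2.82] | rot total [ 0.    -0.    -0.001] 1 rows of [ 0.    -0.    -0.001]
0.92 [248.5, 365.7] [0.4564 0.2164 0.011 ]
0.92 [460.8, 157.1] [0.4745 0.4073 0.011 ]
```

View pics/w7.png

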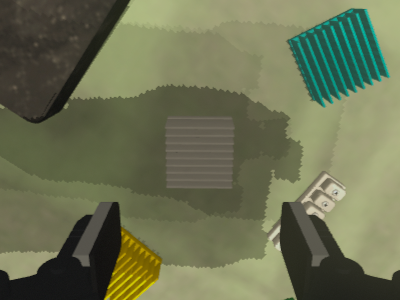

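The sink now lies square at full-frame (325,252), with its fins along the closing line. The terminal is clear of the right finger, so I descend straight.

>>> {"op": "arm_command", "data": {"deltas": [[[0,0,2.5],[0,0,0],5.8],[[0,0,2.5],[0,0,0],5.8],[[0,0,2],[0,0,0],5.8],[[0,0,1],[0,0,0],5.8],[[0,0,0.5],[0,0,0],5.8],[[0,0,0],[0,0,0],5.8],[[0,0,0],[0,0,0],3],[[0,0,0],[0,0,0],3],[[0,0,0],[0,0,0],3],[[0,0,0],[0,0,0],3],[[0,0,0],[0,0,0],3],[[0,0,-1],[0,0,0],3],[[0,0,-2],[0,0,0],3],[[0,0,-4],[0,0,0],3],[[0,0,-4],[0,0,0],3],[[0,0,-4],[0,0,0],3],[[0,0,0],[0,0,0],3]], "newtons": 40}}

```text
clock: 15.5
position: [0.4471, 0.3169, 0.3322]
tool_rot: [3.134, -0.001, 2.215]
force: [0.8, 0.8, -1.9]
grip_width: 0.0391
finger_force: 40.7
```

```bash
python3 - <<'E'
from h import *
f,s=shot('wrist'); save(f,'w8.png'); plan(.5128,.0349,.33,-.122)
E
```

```text
pos [0.4465 0.3168 0.3298] yaw 2.216 q7 0.07 clk 15.6 w 0.03919145710431018
total [-26.51 -11.65  -0.1 ] 8 rows of [-3.31 -1.46 -0.01] | rot total [ 0.005 -0.003  0.767] 6 rows of [ 0.001 -0.     0.128]
```

View pics/w8.png

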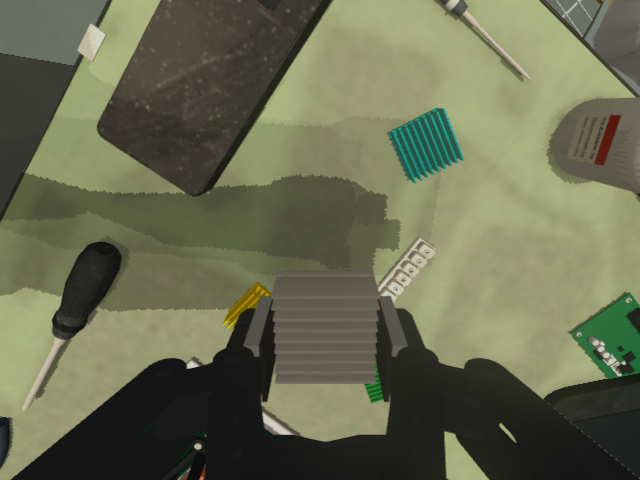

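```bash
python3 - <<'E'
from h import *
f=bot.grab_frame('wrist'); T=np.linalg.inv(np.array(f['T_tool_cam'])); K=np.array(f['K'])
for z in (.1618,.1548):
    for x in(.02,-.02,-.018,-.022):
        c=T@[x,0,z,1]; u=K@c[:3]; print(z,x,(u[:2]/u[2]).round(1))
E
```

```text
0.1618 0.02 [324.8 281.6]
0.1618 -0.02 [324.8 370.2]
0.1618 -0.018 [324.8 366.1]
0.1618 -0.022 [324.8 374.2]
0.1548 0.02 [324.8 290. ]
0.1548 -0.02 [324.8 381.8]
0.1548 -0.018 [324.8 377.5]
0.1548 -0.022 [324.8 385.9]
```

The sink is level in the fingers and about 1 mm off centre, which is fine. I'll carry it to the board.

>>> {"op": "arm_command", "data": {"deltas": [[[-3.31,-1.46,0],[0,0,0],3],[[-3.31,-1.46,0],[0,0,0],3],[[-3.31,-1.46,0],[0,0,0],3],[[-3.31,-1.46,0],[0,0,0],3],[[-3.31,-1.46,0],[0,0,0],3],[[-3.31,-1.46,0],[0,0,0],3],[[-3.31,-1.46,0],[0,0,0],3],[[-3.31,-1.46,0],[0,0,0],3],[[0,0,0],[0,0,0.128],3],[[0,0,0],[0,0,0.128],3],[[0,0,0],[0,0,0.128],3],[[0,0,0],[0,0,0.128],3],[[0,0,0],[0,0,0.128],3],[[0,0,0],[0,0,0.128],3],[[0,0,0],[0,0,0],3],[[0,0,0],[0,0,0],3],[[0,0,0],[0,0,0],3]]}}

```text
clock: 17.3
position: [0.512, 0.0347, 0.3263]
tool_rot: [-3.141, 0.0, 1.451]
force: [-0.6, 0.6, -0.4]
grip_width: 0.0392
finger_force: 40.7
```

```bash
python3 - <<'E'
from h import *
f,s=shot('wrist'); save(f,'w9.png'); h=hsv(f)
m=(h[...,0]<15)&(h[...,1]>90)&(h[...,2]>40)
p=proj(f,[.5125,.035,.036],s)[0]; print(p)
try: rect(f,s,m,p,.036)
except Exception as e: print(e)
plan(.5125,.0355,.262,-.122)
E
```

```text
[325.91754152 228.62544309]
rect 0.5142 0.0363 [41.6 40.7] yaw mod90 -0.119
pos [0.512  0.0346 0.3263] yaw 1.45 q7 0.0 clk 17.4 w 0.038763076251317516
total [0.09 0.04 6.43] 2 rows of [0.05 0.02 3.22] | rot total [-0.     0.     0.001] 1 rows of [-0.     0.     0.001]
```

>>> {"op": "arm_command", "data": {"deltas": [[[0.18,0.13,2.5],[0,0,0],3],[[0,0,2.5],[0,0,0],3],[[0,0,1.4],[0,0,0],3],[[0,0,0],[0,0,0],3],[[0,0,0.7],[0,0,0],3],[[0,0,0.6],[0,0,0],3],[[0,0,0.6],[0,0,0],3],[[0,0,0.6],[0,0,0],3],[[0,0,0.6],[0,0,0],3],[[0,0,0],[0,0,0],3],[[0,0,0],[0,0,0],3]]}}

```text
clock: 18.45
position: [0.5136, 0.0363, 0.2314]
tool_rot: [-3.141, 0.0, 1.448]
force: [0.3, 0.0, -1.6]
grip_width: 0.0394
finger_force: 40.7
```

>>> {"op": "arm_command", "data": {"deltas": [[[0,0,0.4],[0,0,0],3],[[0,0,0.4],[0,0,0],3],[[0,0,0.4],[0,0,0],3],[[0,0,0.3],[0,0,0],3],[[0,0,0.2],[0,0,0],3],[[0,0,0],[0,0,0],3],[[0,0,0],[0,0,0],3]]}}

```text
clock: 19.15
position: [0.5136, 0.0363, 0.2145]
tool_rot: [3.142, 0.0, 1.448]
force: [0.2, 0.1, -1.4]
grip_width: 0.0392
finger_force: 40.7
```

>>> {"op": "arm_command", "data": {"deltas": [[[0,0,0.08],[0,0,0],3],[[0,0,0.06],[0,0,0],3],[[0,0,0.05],[0,0,0],3],[[0,0,0],[0,0,0],3]]}}

```text
clock: 19.55
position: [0.5136, 0.0363, 0.2134]
tool_rot: [3.141, -0.001, 1.448]
force: [-5.5, -0.6, 20.4]
grip_width: 0.039
finger_force: 43.2
```

>>> {"op": "arm_command", "data": {"deltas": [[[0,0,-0.07],[0,0,0],3],[[0,0,0],[0,0,0],5],[[0,0,0],[0,0,0],5],[[0,0,0],[0,0,0],5],[[0,0,-0.5],[0,0,0],5],[[0,0,-1.5],[0,0,0],5],[[0,0,-3],[0,0,0],5],[[0,0,-4],[0,0,0],5],[[0,0,-4],[0,0,0],5],[[0,0,-3],[0,0,0],5],[[0,0,0],[0,0,0],5],[[0,0,0],[0,0,0],5]]}}

```text
clock: 20.75
position: [0.5135, 0.0365, 0.3738]
tool_rot: [3.141, -0.001, 1.448]
force: [1.0, -0.2, -0.9]
grip_width: 0.0498
finger_force: 0.0
```

```bash
python3 - <<'E'
from h import *
f,s=shot('wrist'); save(f,'w10.png'); 
c=proj(f,[.513,.035,.058],s)[0].astype(int); print(c)
cv2.imwrite('pics/w10.png',cv2.resize(f['frame'][c[1]-75:c[1]+75,c[0]-100:c[0]+100,::-1],(800,600),interpolation=cv2.INTER_CUBIC))
plan(.446,-.198,.28,None)
E
```

```text
[324 221]
pos [0.5133 0.0364 0.3731] yaw 1.448 q7 -0.04 clk 20.8 w 0.0495086467973318
total [-24.09  -3.81   9.31] 7 rows of [-3.44 -0.54  1.33] | rot total [0. 0. 0.] 0 rows of [0. 0. 0.]
```

View pics/w10.png

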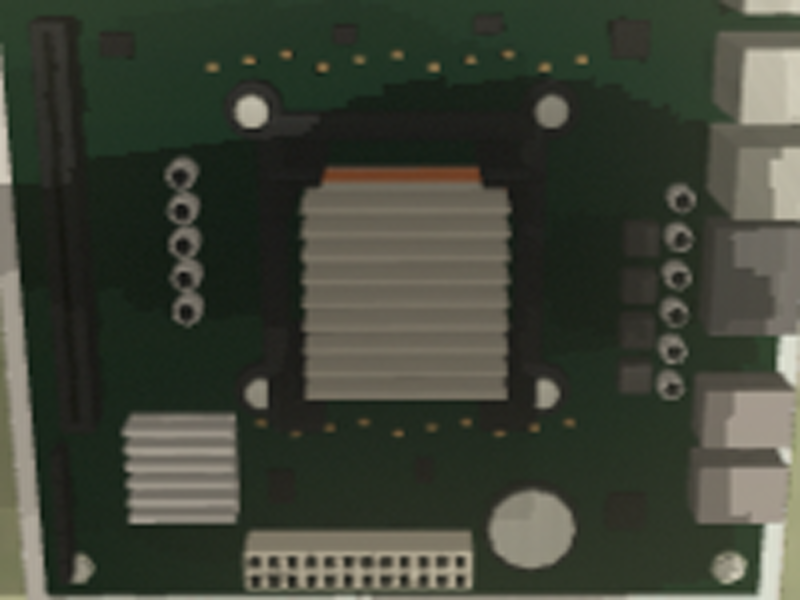

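The sink sits square in the frame with the copper just showing at its far edge. Next is the fan.

>>> {"op": "arm_command", "data": {"deltas": [[[-3.44,-0.54,0],[0,0,0],6],[[-3.44,-0.54,0],[0,0,0],6],[[-3.44,-0.54,0],[0,0,0],6],[[-3.44,-0.54,1.2],[0,0,0],6],[[-3.44,-0.54,1.2],[0,0,0],6],[[-3.44,-0.54,2],[0,0,0],6],[[-3.44,-0.54,2],[0,0,0],6],[[0,0,2],[0,0,0],6],[[0,0,0],[0,0,0],6],[[0,0,0],[0,0,0],6]]}}

```text
clock: 21.8
position: [0.4465, -0.1978, 0.289]
tool_rot: [-3.14, -0.0, 1.448]
force: [0.4, 0.2, -0.4]
grip_width: 0.06
finger_force: 0.0
```

```bash
python3 - <<'E'
from h import *
f,s=shot('wrist'); save(f,'w11.png'); h=hsv(f)
p=proj(f,[.446,-.198,.02],s)[0]; print(p)
m=h[...,2]<45; y,x=np.indices(m.shape); m&=(abs(x-p[0])<75)&(abs(y-p[1])<75)
x,y,a=rect(f,s,m,p,.02); plan(x,y,.25,a)
for d in bot.mark_of('fan_center',f)[:2]: print(d['p'],d['at'],ray(f,d['at'],.01,s).round(4))
# sink top centre from previous picture
s0=dict(position=np.array([.5133,.0364,.3731]),tool_rot=[3.141,-.001,1.448])
b=ray(f,(325.5,246),.058,s0); print('sink bottom edge',b, 'centre',b[:2]+.02*np.array([np.cos(1.449),np.sin(1.449)]))
E
```

```text
[325.08380505 239.45321744]
rect 0.4443 -0.1932 [41.9 41.9] yaw mod90 0.63
pos [ 0.4467 -0.1976  0.2895] yaw 1.448 q7 0.54 clk 21.9 w 0.05988790117621668
total [ 0.4  -0.3   3.95] 1 rows of [ 0.4  -0.3   3.95] | rot total [-0.    -0.    -0.753] 6 rows of [-0.    -0.    -0.125]
0.73 [322.5, 231.9] [ 0.4445 -0.1958  0.01  ]
sink bottom edge [0.51121994 0.01497251 0.058     ] centre [0.51364984 0.03482435]
```

View pics/w11.png

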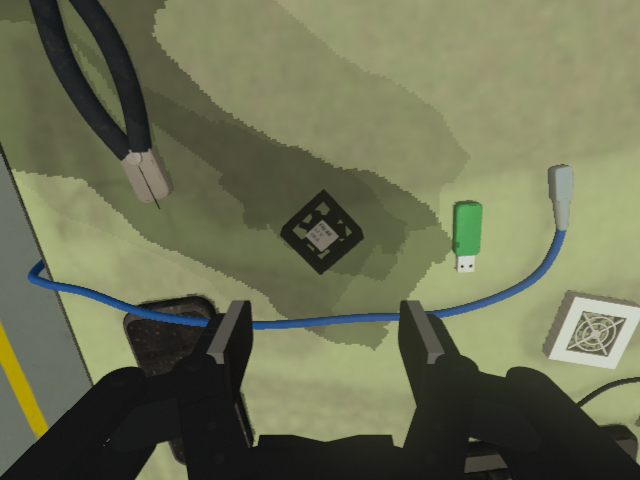

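The fan is at (322,232), diagonal. The cable (row 320) and the USB stick (467,235) are clear of the grasp.

>>> {"op": "arm_command", "data": {"deltas": [[[0.25,-0.2,0],[0,0,-0.126],6],[[0,0,0],[0,0,-0.126],6],[[0,0,0],[0,0,-0.126],6],[[0,0,1],[0,0,-0.126],6],[[0,0,1],[0,0,-0.126],6],[[0,0,1],[0,0,-0.123],6],[[0,0,0],[0,0,0],6],[[0,0,0],[0,0,0],6],[[0,0,0],[0,0,0],6]]}}

```text
clock: 22.8
position: [0.4451, -0.1951, 0.26]
tool_rot: [3.141, 0.001, 2.198]
force: [0.5, 0.2, -0.8]
grip_width: 0.0599
finger_force: 0.0
```

```bash
python3 - <<'E'
from h import *
f,s=shot('wrist'); h=hsv(f)
p=proj(f,[.4445,-.195,.02],s)[0]; print(p)
m=h[...,2]<45; y,x=np.indices(m.shape); m&=(abs(x-p[0])<70)&(abs(y-p[1])<70)
x,y,a=rect(f,s,m,p,.02); plan(x,y,.177,a)
q=np.argwhere(m); print('rows/cols',np.percentile(q,[1,99],axis=0))
for d in bot.mark_of('fan_center',f)[:2]: print(d['p'],d['at'],ray(f,d['at'],.01,s).round(4))
cv2.imwrite('pics/w12.png',f['frame'][100:400,125:525,::-1])
E
```

```text
[324.06050819 253.87126619]
rect 0.4422 -0.193 [39.3 43.7] yaw mod90 0.628
pos [ 0.4451 -0.1951  0.26  ] yaw 2.199 q7 1.12 clk 22.9 w 0.05993865571562249
total [ 0.35 -0.11  8.29] 3 rows of [ 0.12 -0.04  2.76] | rot total [0.    0.001 0.   ] 1 rows of [0.    0.001 0.   ]
rows/cols [[213. 290.]
 [283. 356.]]
0.94 [321.6, 251.8] [ 0.4448 -0.198   0.01  ]
```

View pics/w12.png

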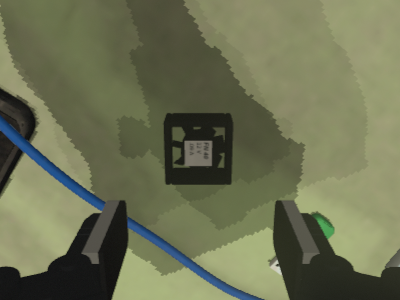

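The fan is square in the view, full-frame centre about (323,251), with the fingers clear of the cable and USB stick. I'll grip it.

>>> {"op": "arm_command", "data": {"deltas": [[[0.15,-0.07,2.5],[0,0,0],5.8],[[0,0,2.5],[0,0,0],5.8],[[0,0,2],[0,0,0],5.8],[[0,0,1],[0,0,0],5.8],[[0,0,0.3],[0,0,0],5.8],[[0,0,0],[0,0,0],5.8],[[0,0,0],[0,0,0],3],[[0,0,0],[0,0,0],3],[[0,0,0],[0,0,0],3],[[0,0,0],[0,0,0],3],[[0,0,0],[0,0,0],3]], "newtons": 30}}

```text
clock: 24.0
position: [0.4437, -0.1946, 0.1773]
tool_rot: [3.141, 0.001, 2.201]
force: [-1.7, 0.3, 6.1]
grip_width: 0.0395
finger_force: 30.0
```

>>> {"op": "arm_command", "data": {"deltas": [[[0,0,-1],[0,0,0],3],[[0,0,-2],[0,0,0],3],[[0,0,-4],[0,0,0],3],[[0,0,-4],[0,0,0],3],[[0,0,-4],[0,0,0],3],[[0,0,0],[0,0,0],3],[[0,0,0],[0,0,0],3]]}}

```text
clock: 24.7
position: [0.4434, -0.1943, 0.3278]
tool_rot: [3.14, 0.002, 2.201]
force: [0.1, -0.1, -0.3]
grip_width: 0.0389
finger_force: 30.9
```

```bash
python3 - <<'E'
from h import *
f,s=shot('wrist'); cv2.imwrite('pics/w13.png',f['frame'][200:440,165:485,::-1])
plan(.5136,.0355,.33,-.122)
E
```

```text
pos [ 0.4432 -0.1943  0.3268] yaw 2.201 q7 1.09 clk 24.8 w 0.03922004070100959
total [14.42 19.23 -0.32] 7 rows of [ 2.06  2.75 -0.05] | rot total [0.001 0.    0.752] 6 rows of [0.    0.    0.125]
```

View pics/w13.png

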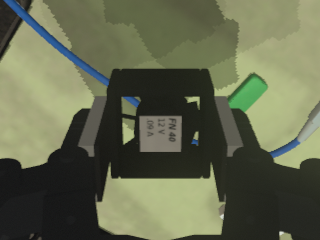

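The fan is held level and centred, the lower edge of its top face at full-frame row 378 against 377.7 expected. That was picture 14, so I continue on numbers only.

>>> {"op": "arm_command", "data": {"deltas": [[[2.06,2.75,0],[0,0,0],3],[[2.06,2.75,0],[0,0,0],3],[[2.06,2.75,0],[0,0,0],3],[[2.06,2.75,0],[0,0,0],3],[[2.06,2.75,0],[0,0,0],3],[[2.06,2.75,0],[0,0,0],3],[[2.06,2.75,0],[0,0,0],3],[[0,0,0],[0,0,0.125],3],[[0,0,0],[0,0,0.125],3],[[0,0,0],[0,0,0.125],3],[[0,0,0],[0,0,0.125],3],[[0,0,0],[0,0,0.125],3],[[0,0,0],[0,0,0.127],3],[[0,0,0],[0,0,0],3],[[0,0,0],[0,0,0],3],[[0,0,0],[0,0,0],3]]}}

```text
clock: 26.35
position: [0.5139, 0.0354, 0.326]
tool_rot: [-3.141, 0.0, 1.452]
force: [-0.1, 0.5, -1.4]
grip_width: 0.0392
finger_force: 30.8
```

```bash
python3 - <<'E'
from h import *
f,s=shot('wrist'); plan(.5133,.0352,.245,-.122)
h=hsv(f); p=proj(f,[.5135,.035,.058],s)[0]; print(p)
# sink in this view: low saturation, bright
m=(h[...,1]<60)&(h[...,2]>70); y,x=np.indices(m.shape); m&=(abs(x-p[0])<38)&(abs(y-p[1])<42)
try: rect(f,s,m,p,.058)
except Exception as e: print(e)
q=np.argwhere(m); print(np.percentile(q,[1,99],axis=0))
E
```

```text
pos [0.5139 0.0353 0.3261] yaw 1.451 q7 -0.0 clk 26.4 w 0.03947673968693339
total [-0.02 -0.06  8.11] 3 rows of [-0.01 -0.02  2.7 ] | rot total [-0.     0.     0.002] 1 rows of [-0.     0.     0.002]
[324.80356792 240.00902365]
rect 0.5138 0.0371 [44.3 40.3] yaw mod90 -0.119
[[204. 295.]
 [268. 354.]]
```

>>> {"op": "arm_command", "data": {"deltas": [[[0,0,2.5],[0,0,0],3],[[0,0,2.5],[0,0,0],3],[[0,0,1.5],[0,0,0],3],[[0,0,0.8],[0,0,0],3],[[0,0,0.5],[0,0,0],3],[[0,0,0.4],[0,0,0],3],[[0,0,0.4],[0,0,0],3],[[0,0,0.3],[0,0,0],3],[[0,0,0],[0,0,0],3],[[0,0,0],[0,0,0],3]]}}

```text
clock: 27.4
position: [0.514, 0.0355, 0.2375]
tool_rot: [3.141, -0.0, 1.449]
force: [0.8, -0.0, -0.4]
grip_width: 0.0397
finger_force: 30.8
```

>>> {"op": "arm_command", "data": {"deltas": [[[0,-0.05,0.1],[0,0,0],3],[[0,0,0.06],[0,0,0],3],[[0,0,0],[0,0,0],3]]}}

```text
clock: 27.7
position: [0.5135, 0.0355, 0.2357]
tool_rot: [3.142, -0.0, 1.449]
force: [-0.7, -0.2, -0.5]
grip_width: 0.0389
finger_force: 30.8
```

>>> {"op": "arm_command", "data": {"deltas": [[[0,0,0.05],[0,0,0],3],[[0,0,0.03],[0,0,0],3],[[0,0,0],[0,0,0],3]]}}

```text
clock: 28.0
position: [0.5135, 0.0355, 0.2352]
tool_rot: [3.141, -0.0, 1.449]
force: [-2.7, 0.1, 10.0]
grip_width: 0.0394
finger_force: 31.9
```

Contact at the expected height. I'll release and rise.

>>> {"op": "arm_command", "data": {"deltas": [[[0,0,-0.04],[0,0,0],3],[[0,0,0],[0,0,0],5],[[0,0,0],[0,0,0],5],[[0,0,0],[0,0,0],5],[[0,0,-0.5],[0,0,0],5],[[0,0,-1.5],[0,0,0],5],[[0,0,-3],[0,0,0],5],[[0,0,-4],[0,0,0],5],[[0,0,-4],[0,0,0],5],[[0,0,-2],[0,0,0],5],[[0,0,0],[0,0,0],5],[[0,0,0],[0,0,0],5]]}}

```text
clock: 29.2
position: [0.5133, 0.0356, 0.3854]
tool_rot: [3.141, -0.0, 1.449]
force: [0.1, 0.7, 0.0]
grip_width: 0.05
finger_force: 0.0
```

```bash
python3 - <<'E'
from h import *
f,s=shot('wrist'); save(f,'fan.png')
for d in bot.mark_of('fan_center',f)[:2]: print(d['p'],d['at'],ray(f,d['at'],.068,s).round(4))
for d in bot.find_in('fan_center',f)[:2]: print(d)
C=proj(f,[[.5135+u*.02*np.cos(-.122)-v*.02*np.sin(-.122),.0355+u*.02*np.sin(-.122)+v*.02*np.cos(-.122),.078] for u in(-1,1) for v in(-1,1)],s); print('expected corners',C.round(1).tolist())
print(proj(f,[.5135,.0355,.068],s))
g=cv2.cvtColor(f['frame'],cv2.COLOR_RGB2GRAY); 
print('col325',g[180:320:3,300].tolist()); print('row',g[270,270:380:3].tolist())
plan(.62,-.285,.38,None)
E
```

```text
{'rect': [298.4, 191.0, 53.4, 57.2], 'p': 0.7}
expected corners [[299.2, 247.5], [298.1, 196.6], [351.0, 247.5], [352.3, 196.7]]
[[325.13963601 218.96654601]]
col325 [26, 26, 28, 25, 49, 25, 27, 29, 27, 28, 29, 28, 27, 28, 29, 28, 27, 30, 29, 30, 31, 29, 30, 43, 34, 34, 35, 37, 36, 37, 38, 117, 120, 148, 162, 141, 85, 163, 158, 162, 160, 161, 161, 159, 158, 159, 162]
row [116, 117, 116, 117, 116, 36, 36, 36, 36, 38, 38, 37, 37, 38, 39, 37, 38, 38, 37, 38, 38, 38, 40, 41, 40, 50, 144, 145, 141, 145, 143, 142, 72, 43, 44, 41, 41]
pos [0.5133 0.0355 0.3844] yaw 1.449 q7 -0.05 clk 29.4 w 0.049657866754593105
total [-30.51  14.5    0.44] 9 rows of [-3.39  1.61  0.05] | rot total [0. 0. 0.] 0 rows of [0. 0. 0.]
```

The fan's detected box (cols 298–352, bottom 248) matches the expected corners. Next is the guard.

>>> {"op": "arm_command", "data": {"deltas": [[[-3.39,1.61,0],[0,0,0],7],[[-3.39,1.61,0],[0,0,0],7],[[-3.39,1.61,0],[0,0,0],7],[[-3.39,1.61,0],[0,0,0],7],[[-3.39,1.61,0],[0,0,0],7],[[-3.39,1.61,0],[0,0,0],7],[[-3.39,1.61,0],[0,0,0],7],[[-3.39,1.61,1],[0,0,0],7],[[-3.39,1.61,2],[0,0,0],7],[[0,0,3],[0,0,0],7],[[0,0,3],[0,0,0],7],[[0,0,0],[0,0,0],7],[[0,0,0],[0,0,0],7]]}}

```text
clock: 30.65
position: [0.6201, -0.2851, 0.2952]
tool_rot: [-3.14, -0.0, 1.449]
force: [0.5, -0.4, 0.1]
grip_width: 0.0699
finger_force: 0.0
```

```bash
python3 - <<'E'
from h import *
f,s=shot('wrist'); h=hsv(f); save(f,'guard.png')
for d in bot.mark_of('guard_center',f)[:2]: print(d['p'],d['at'],ray(f,d['at'],.00525,s).round(4)); p=d['at']
for d in bot.find_in('guard_center',f)[:2]: print(d)
p=bot.mark_of('guard_center',f)[0]['at']
m=(h[...,1]<45)&(h[...,2]>100); Y,X=np.indices(m.shape); m&=(abs(X-p[0])<90)&(abs(Y-p[1])<90)
x,y,a=rect(f,s,m,p,.0105); plan(x,y,.175,a)
E
```

```text
0.73 [352.3, 247.2] [ 0.6376 -0.3009  0.0052]
{'rect': [309.0, 200.4, 87.2, 88.1], 'p': 0.85}Traceback (most recent call last):
  File "<stdin>", line 7, in <module>
  File "h.py", line 27, in rect
    c=max(cs,key=lambda c:cv2.pointPolygonTest(c,tuple(map(float,px)),True))
ValueError: max() iterable argument is empty
```

```bash
python3 - <<'E'
from h import *
f,s=shot('wrist'); h=hsv(f); print(h[215,345],h[280,350],h[190,350],h[300,400])
for n,m in (('otsu',None),('gc',gc(f,(300,192,105,105)))):
    if m is None:
        g=h[...,1][190:300,295:410].astype(np.uint8); t,b=cv2.threshold(g,0,1,cv2.THRESH_BINARY_INV+cv2.THRESH_OTSU); m=np.zeros((480,640),np.uint8); m[190:300,295:410]=b; print(t)
    x,y,a=rect(f,s,m,(352,245),.0105)
plan(x,y,.25,a)
E
```

```text
[ 23  51 126] [ 22  47 157] [33 78 88] [ 35  78 143]
62.0
rect 0.6369 -0.2988 [56.7 54.8] yaw mod90 -0.301
rect 0.637 -0.2989 [56.2 54.4] yaw mod90 -0.301
pos [ 0.6204 -0.2849  0.2967] yaw 1.449 q7 0.52 clk 30.9 w 0.06977323985475772
total [-1.18  1.81  4.67] 2 rows of [-0.59  0.9   2.34] | rot total [0.002 0.    0.179] 2 rows of [0.001 0.    0.09 ]
```

>>> {"op": "arm_command", "data": {"deltas": [[[-1.1,1.8,0],[0,0,0.09],6.4],[[0,0,2],[0,0,0.089],6.4],[[0,0,2],[0,0,0],6.4],[[0,0,0.5],[0,0,0],6.4],[[0,0,0],[0,0,0],6.4],[[0,0,0],[0,0,0],6.4]]}}

```text
clock: 31.5
position: [0.6369, -0.2983, 0.2516]
tool_rot: [3.14, 0.0, 1.27]
force: [-0.3, -0.2, -0.1]
grip_width: 0.064
finger_force: 0.0
```

```bash
python3 - <<'E'
from h import *
f,s=shot('wrist'); h=hsv(f); p=proj(f,[.637,-.2995,.0105],s)[0]; print(p)
b=(int(p[0])-62,int(p[1])-62,124,124); m=gc(f,b); x,y,a=rect(f,s,m,p,.0105); plan(x,y,.174,a)
q=np.argwhere(m); print(np.percentile(q,[0.5,99.5],axis=0))
print(proj(f,[s['position'][0],s['position'][1],.0105],s))
for d in bot.mark_of('guard_center',f)[:2]: print(d['p'],d['at'],ray(f,d['at'],.00525,s).round(4))
# darkness along finger footprints
Rt=R.from_euler('xyz',s['tool_rot']).as_matrix()
for sg in(1,-1):
    print([int(h[int(v),int(u),2]) for t in(.030,.036,.042,.048) for w in(-.011,0,.011) for u,v in [proj(f,np.r_[(s['position']+Rt@[w,sg*t,0])[:2],0.0],s)[0]]])
E
```

```text
[325.13277789 256.27101327]
rect 0.6372 -0.2985 [55.7 54.3] yaw mod90 -0.301
pos [ 0.637  -0.2983  0.2517] yaw 1.27 q7 0.4 clk 31.6 w 0.06394068631335645
total [-0.02  0.01  7.77] 2 rows of [-0.01  0.01  3.89] | rot total [0.002 0.    0.   ] 1 rows of [0.002 0.    0.   ]
[[209. 279.]
 [297. 371.]]
[[324.42943598 254.42638901]]
0.7 [326.3, 253.9] [ 0.6375 -0.3002  0.0053]
[78, 76, 80, 77, 78, 79, 78, 78, 80, 84, 79, 81]
[78, 78, 78, 79, 78, 78, 99, 80, 84, 101, 86, 89]
```

>>> {"op": "arm_command", "data": {"deltas": [[[-0.08,0,2.5],[0,0,0],6.4],[[0,0,2.5],[0,0,0],6.4],[[0,0,1.8],[0,0,0],6.4],[[0,0,0.7],[0,0,0],6.4],[[0,0,0.3],[0,0,0],6.4],[[0,0,0],[0,0,0],6.4],[[0,0,0],[0,0,0],4.5],[[0,0,0],[0,0,0],4.5],[[0,0,0],[0,0,0],4.5],[[0,0,0],[0,0,0],4.5]], "newtons": 25}}

```text
clock: 32.6
position: [0.6368, -0.2991, 0.1735]
tool_rot: [3.14, 0.0, 1.27]
force: [-1.5, 0.1, 7.6]
grip_width: 0.0531
finger_force: 27.0
```

>>> {"op": "arm_command", "data": {"deltas": [[[0,0,-1],[0,0,0],4.5],[[0,0,-2],[0,0,0],4.5],[[0,0,-4],[0,0,0],4.5],[[0,0,-4],[0,0,0],4.5],[[0,0,-4],[0,0,0],4.5],[[0,0,-3],[0,0,0],4.5],[[0,0,0],[0,0,0],4.5],[[0,0,0],[0,0,0],4.5]]}}

```text
clock: 33.4
position: [0.6364, -0.2988, 0.3543]
tool_rot: [3.139, -0.0, 1.27]
force: [-0.0, 0.7, -1.2]
grip_width: 0.0534
finger_force: 26.5
```

```bash
python3 - <<'E'
from h import *
f,s=shot('wrist'); h=hsv(f); save(f,'gh.png')
T=np.linalg.inv(np.array(f['T_tool_cam'])); K=np.array(f['K'])
for x in(.027,-.027):
    for z in (.163,):
        u=K@(T@[x,-.027,z,1])[:3]; v=K@(T@[x,.027,z,1])[:3]; print('exp',x,(u[:2]/u[2]).round(1),(v[:2]/v[2]).round(1))
for d in bot.find_in('guard_center',f)[:2]: print(d)
for d in bot.mark_of('guard_center',f)[:2]: print(d)
for c in (280,325,365): print(c,[(int(r),h[r,c,1:].tolist()) for r in range(340,410,4)])
plan(.5135,.0355,.36,-.122)
E
```

```text
exp 0.027 [252.8 263.4] [397.  263.5]
exp -0.027 [260.5 382.4] [389.2 382.4]
{'at': [324.9, 320.1], 'p': 0.84}
280 [(340, [49, 134]), (344, [48, 134]), (348, [48, 133]), (352, [48, 133]), (356, [46, 133]), (360, [46, 133]), (364, [48, 133]), (368, [48, 133]), (372, [48, 133]), (376, [49, 134]), (380, [46, 133]), (384, [41, 75]), (388, [8, 31]), (392, [35, 22]), (396, [17, 30]), (400, [0, 31]), (404, [8, 31]), (408, [9, 27])]
325 [(340, [48, 69]), (344, [46, 56]), (348, [40, 95]), (352, [46, 33]), (356, [41, 75]), (360, [37, 48]), (364, [50, 118]), (368, [49, 134]), (372, [48, 133]), (376, [48, 132]), (380, [50, 132]), (384, [47, 70]), (388, [43, 42]), (392, [23, 34]), (396, [27, 28]), (400, [40, 45]), (404, [36, 100]), (408, [14, 36])]
365 [(340, [44, 41]), (344, [49, 63]), (348, [46, 39]), (352, [44, 69]), (356, [52, 74]), (360, [44, 76]), (364, [50, 118]), (368, [50, 133]), (372, [49, 131]), (376, [48, 132]), (380, [50, 132]), (384, [42, 73]), (388, [32, 32]), (392, [22, 35]), (396, [14, 36]), (400, [15, 35]), (404, [16, 31]), (408, [52, 79])]
pos [ 0.6363 -0.2987  0.3518] yaw 1.27 q7 0.36 clk 33.5 w 0.05318796113361885
total [ 28.27 -21.63  -0.79] 9 rows of [ 3.14 -2.4  -0.09] | rot total [-0.001 -0.    -0.179] 2 rows of [-0.001 -0.    -0.09 ]
```

The guard is held, level and within 0.5 mm of centre. I'll carry it over the fan.

>>> {"op": "arm_command", "data": {"deltas": [[[3.14,-2.4,0],[0,0,0],4.5],[[3.14,-2.4,0],[0,0,0],4.5],[[3.14,-2.4,0],[0,0,0],4.5],[[3.14,-2.4,0],[0,0,0],4.5],[[3.14,-2.4,0],[0,0,0],4.5],[[3.14,-2.4,0],[0,0,0],4.5],[[3.14,-2.4,0],[0,0,0],4.5],[[3.14,-2.4,0],[0,0,0],4.5],[[3.14,-2.4,0],[0,0,0],4.5],[[0,0,0],[0,0,-0.09],4.5],[[0,0,0],[0,0,-0.09],4.5],[[0,0,0],[0,0,0],4.5],[[0,0,0],[0,0,0],4.5],[[0,0,0],[0,0,0],4.5]]}}

```text
clock: 34.95
position: [0.514, 0.0348, 0.3521]
tool_rot: [-3.141, 0.0, 1.447]
force: [0.2, 0.8, -0.6]
grip_width: 0.0533
finger_force: 26.6
```

```bash
python3 - <<'E'
from h import *
f,s=shot('wrist'); plan(.5135,.0358,.262,-.122)
for d in bot.find_in('fan_center',f)[:2]: print(d)
c=np.cos(-.122);n=np.sin(-.122)
C=proj(f,[[.5135+u*.02*c-v*.02*n,.0355+u*.02*n+v*.02*c,.078] for u in(-1,1) for v in(-1,1)],s); print('expected',C.round(1).tolist())
E
```

```text
pos [0.514  0.0348 0.3521] yaw 1.447 q7 0.0 clk 35.0 w 0.05319371970986809
total [ 0.1  -0.06  9.01] 3 rows of [ 0.03 -0.02  3.  ] | rot total [-0.     0.    -0.001] 1 rows of [-0.     0.    -0.001]
{'rect': [294.5, 202.0, 63.0, 53.3], 'p': 0.79}
expected [[295.3, 263.0], [293.7, 206.5], [353.5, 262.9], [354.8, 206.4]]
```

>>> {"op": "arm_command", "data": {"deltas": [[[0.1,-0.05,2.5],[0,0,0],4.5],[[0,0,2.5],[0,0,0],4.5],[[0,0,2.5],[0,0,0],4.5],[[0,0,1.2],[0,0,0],4.5],[[0,0,0.5],[0,0,0],4.5],[[0,0,0],[0,0,0],4.5],[[0,0,0.3],[0,0,0],4.5],[[0,0,0.3],[0,0,0],4.5],[[0,0,0],[0,0,0],4.5],[[0,0,0],[0,0,0],4.5]]}}

```text
clock: 36.05
position: [0.5136, 0.0362, 0.2546]
tool_rot: [3.141, -0.0, 1.45]
force: [0.3, 0.2, -0.3]
grip_width: 0.053
finger_force: 26.6
```

>>> {"op": "arm_command", "data": {"deltas": [[[0,0,0.2],[0,0,0],4.5],[[0,0,0.2],[0,0,0],4.5],[[0,0,0.2],[0,0,0],4.5],[[0,0,0],[0,0,0],4.5],[[0,0,0],[0,0,0],4.5]]}}

```text
clock: 36.55
position: [0.5136, 0.0361, 0.2482]
tool_rot: [-3.141, 0.0, 1.45]
force: [-0.3, -0.2, 0.1]
grip_width: 0.0531
finger_force: 26.6
```

>>> {"op": "arm_command", "data": {"deltas": [[[0,0,0.2],[0,0,0],4.5],[[0,0,0.15],[0,0,0],4.5],[[0,0,0.05],[0,0,0],4.5],[[0,0,0],[0,0,0],4.5],[[0,0,0],[0,0,0],4.5]]}}

```text
clock: 37.05
position: [0.5136, 0.0361, 0.2443]
tool_rot: [-3.142, 0.0, 1.45]
force: [0.8, 0.6, 0.3]
grip_width: 0.0531
finger_force: 26.6
```

>>> {"op": "arm_command", "data": {"deltas": [[[0,0,0.05],[0,0,0],4.5],[[0,0,0.05],[0,0,0],4.5],[[0,0,0],[0,0,0],4.5]]}}

```text
clock: 37.35
position: [0.5137, 0.0361, 0.2434]
tool_rot: [3.141, -0.0, 1.45]
force: [-0.8, -0.1, 3.3]
grip_width: 0.0534
finger_force: 26.9
```

Contact at the home height of 0.2434 m. I press a hair, release and rise.

>>> {"op": "arm_command", "data": {"deltas": [[[0,0,0.03],[0,0,0],4.5],[[0,0,0],[0,0,0],4.5],[[0,0,0],[0,0,0],6.2],[[0,0,0],[0,0,0],6.2],[[0,0,0],[0,0,0],6.2],[[0,0,-0.5],[0,0,0],6.2],[[0,0,-1.5],[0,0,0],6.2],[[0,0,-3],[0,0,0],6.2],[[0,0,-4],[0,0,0],6.2],[[0,0,-4],[0,0,0],6.2],[[0,0,0],[0,0,0],6.2],[[0,0,0],[0,0,0],6.2],[[0,0,0],[0,0,0],6.2]]}}

```text
clock: 38.65
position: [0.5133, 0.0363, 0.3724]
tool_rot: [-3.141, 0.0, 1.45]
force: [0.5, 0.4, -1.0]
grip_width: 0.0622
finger_force: 0.0
```

```bash
python3 - <<'E'
from h import *
f,s=shot('wrist'); print(s['position'],s['force'])
for d in bot.mark_of('guard_center',f)[:2]: print(d['p'],d['at'],ray(f,d['at'],.0753,s).round(4))
p=proj(f,[.5136,.0358,.0805],s)[0]; b=(int(p[0])-50,int(p[1])-50,100,100)
m=gc(f,b); x,y,a=rect(f,s,m,p,.0805)
for n in('side',):
    t,_=shot(n); print(proj(t,[.5136,.0358,.0753]))
    for d in bot.mark_of('guard_center',t)[:2]: print(n,d)
E
```

```text
[0.51328999 0.03627774 0.37239245] [ 0.54095337  0.40390722 -0.96798931]
rect 0.5131 0.0372 [56.9 56.7] yaw mod90 -0.12
[[315.53936984 221.1790008 ]]
side {'at': [314.2, 222.6], 'p': 0.4}
```

```bash
python3 -c "
from workcell import bot
print(bot.job_done())"
```

```text
the job is handed in; nothing more can be done
None
```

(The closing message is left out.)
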